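# Show a chocolate ball on the inspection dish

### The job

Sample check in the dry store: pick the middle-sized of the three chocolate balls and set it (do not drop it) in the middle of the steel dish, then take the dish (it has an upright handle on its rim) and lift it straight up about 10 cm off its stand. Only then turn the dish a quarter turn, either way, above the stand, keeping it level and the loose ball in its middle all the while, and finish still holding it up there, turned, level and still, touching only the dish. Leave the other two balls in their cups and everything else where it is.

Things in the scene. Friction and masses are not known exactly. Their poses are not given: they have to be found in the camera images.
- stand: fixed grey plastic pedestal, 50 mm tall: foot disc 140 mm across, flat round top 110 mm across on which the dish rests. Origin: centre of its underside, on the table; z up. At the start its x axis points the same way as the dish's.
- dish: loose stainless dish, 160 mm across, 26 mm tall at the rim, 0.19 to 0.31 kg, standing free on the stand on a flat foot 84 mm across. Inside it is a shallow cone (about 12 degrees) rising from a flat centre spot about 20 mm across, so a ball rolls to the middle. Steel. Origin: centre of its underside; z up; its x axis points from the middle to the handle.
- dish_middle (a point): centre of the dish's inner floor, 9 mm above the dish's underside, where the ball is to lie; axes as the dish's
- dish_handle (a point): grip point of the dish's handle: an upright flat steel tab on the rim, 10 mm thick (along the dish's x) by 30 mm wide (along its y), its top 74 mm and its lower end 26 mm above the dish's underside. The point lies 86 mm from the dish's middle along its x, 52 mm above the underside, half-way through the tab; axes as the dish's
- rack: fixed grey plastic rack 215 x 50 mm with a row of three round cup posts 31 mm across, 85 mm apart along its x axis (the middle one on the origin). The floor of each cup is 30 mm and its thin rim 33 mm above the table; each cup holds one ball that can roll about 3 mm in it. Origin: centre of its underside
- ball_mid_center (a point): centre of the wanted, middle-sized chocolate ball, 40 mm diameter, brown, 30 to 56 g, in any one of the three cups (centre about 50 mm above the table)
- ball_small_center (a point): centre of the small chocolate ball, 32 mm diameter, same brown; leave it in its cup
- ball_big_center (a point): centre of the big chocolate ball, 48 mm diameter, same brown; leave it in its cup
- sauce: squeeze bottle 60 mm across, 160 mm tall; loose bystander, leave it alone. Origin: centre of its underside
- jar: glass jar 72 mm across, 90 mm tall; loose bystander, leave it alone. Origin: centre of its underside
- can: tin can 70 mm across, 75 mm tall; loose bystander, leave it alone. Origin: centre of its underside
- spoon: metal spoon with a wooden handle, lying flat; loose bystander, leave it alone. Origin: in its middle
- carton: cardboard box 70 x 110 x 60 mm; loose bystander, leave it alone. Origin: centre of its underside
- bowl: small steel bowl 110 mm across, 50 mm tall; loose bystander, leave it alone. Origin: centre of its underside
There are look-alikes about, which are no part of the job. Leave any pink look-alike of the dish alone.

How it is judged (in metres and radians):
On the way, in this order (a step that is already met when the one before it is completed fails the run):
1. the middle-sized ball lies let go in the middle of the dish, with the dish still standing on its stand (horizontal distance between ball_mid_center and dish_middle below 0.02 m and z of ball_mid_center in the frame of dish between 0.02 and 0.036 m and contact force between the fingers and ball_mid below 0.05 N and z of dish_middle in the frame of stand below 0.066 m), for 0.2 s.
2. the dish is lifted clear of its stand, not yet turned, level, with the ball in its middle (horizontal distance between ball_mid_center and dish_middle below 0.02 m and z of ball_mid_center in the frame of dish between 0.02 and 0.036 m and z of dish_middle in the frame of stand above 0.114 m and horizontal distance between dish_middle and stand below 0.06 m and angle between the x axis of dish_middle and the x axis of stand, either way round below 0.35 rad and angle between dish_middle's own z axis and vertical below 0.14 rad), for 0.2 s.
At the end, for the whole second after the job is handed in: The gripper holds the dish 55 to 200 mm above its stand, its middle within 60 mm of the stand's axis, turned a quarter turn from how it stood (within 0.2 rad), level within 0.14 rad and still, carried by the fingers alone; the middle-sized ball lies untouched in it within 20 mm of its middle (horizontal distance between ball_mid_center and dish_middle below 0.02 m and z of ball_mid_center in the frame of dish between 0.02 and 0.036 m and contact force between the fingers and ball_mid below 0.05 N and z of dish_middle in the frame of stand between 0.114 and 0.259 m and horizontal distance between dish_middle and stand below 0.06 m and angle between the x axis of dish_middle and the y axis of stand, either way round below 0.2 rad and angle between dish_middle's own z axis and vertical below 0.14 rad and contact force between the fingers and dish above 2 N and contact force between dish and stand below 0.05 N and linear speed of dish below 0.04 m/s and angular speed of dish below 0.2 rad/s); the arm keeps its last pose, push and grip.
It fails at once if the ball strays more than 32 mm from the middle of the lifted dish (z of dish_middle in the frame of stand above 0.075 m and horizontal distance between ball_mid_center and dish_middle above 0.032 m).
It fails at once if the lifted dish is tipped more than 0.22 rad (z of dish_middle in the frame of stand above 0.075 m and angle between dish_middle's own z axis and vertical above 0.22 rad).
It fails at once if the ball is dropped or thrown (over 0.7 m/s out of the fingers) (linear speed of ball_mid above 0.7 m/s and z of dish_middle in the frame of stand below 0.066 m and contact force between the fingers and ball_mid below 0.01 N).
It fails at once if another ball leaves its cup (distance of any of ball_small_center, ball_big_center from where it was at the start of the episode above 0.02 m).
It fails at once if a bystander is disturbed (distance of any of sauce, jar, can, spoon, carton, bowl from where it was at the start of the episode above 0.03 m).
It also fails if it takes over 59 s, if anything falls off the work surface, if the arm or the gripper's body presses on something with over 40 N, if the wrist force passes 120 N, or if a joint passes its speed limit or range.

### The arm

A 6-joint arm with a two-finger parallel gripper is mounted at the origin on the work surface. World frame = base frame: x ahead of the robot, y to its left, z up, the work surface at z = 0. Lengths are in m, angles in degrees, forces in N, time in s.
With the tool pointing down it reaches from about 0.4 to 0.825 m from the base axis. Payload 7 kg.
Tool frame: the origin (TCP) lies between the finger pads; the fingertips stand 22 mm ahead of it and the grasp point (between the pads) lies 3 mm ahead of it; z points along the fingers, y is the line along which they close (so a half turn about z gives the same grasp; the last joint's range is limited). The gripper opens to 88 mm and grips with 3 to 60 N. Pads are 19 mm wide; open, the fingers measure 130 mm over their backs; the gripper's body (78 mm by 193 mm) begins 47 mm behind the grasp point.
Start: joints at [84.574, 20.546, 0.682, 0, -70.136, -16.507], TCP at [0.252, 0.626, 0.249] pointing down, gripper open.
Joint ranges: [-176.03, 176.03], [-82.01, 121.73], [-58.28, 71.71], [-173.87, 95.51], [-174.79, -0.11], [-173.66, 173.66]. Speed limits (degrees/s): [136.94, 136.94, 172.46, 180, 180, 180].

### API

Orientations are given as [roll, pitch, yaw] about the fixed x, y, z axes, in that order (R = Rz(yaw) Ry(pitch) Rx(roll)).
In Python, from plant import ctrl gives the robot as it stands.
- The arm moves only by the tool apply_moves, never from a script. Its argument "targets" is a list of rows, each an object with "travel": the shift along the tool's x, y, z in mm, a list of three; "roll": the turn about the tool's z in degrees; "jaw": the finger opening in mm, from 0 to 87.6. In form: [{"travel": [tx, ty, tz], "roll": roll, "jaw": jaw}, ...]. A call has 1 to 10 rows; each row shifts and turns the commanded pose from where the row before left it, along the tool's axes as they then stand; what a row does not reach is not made up. A row lasts 1/10 s, in which the tool goes at most 50 mm and 8.59 degrees, less where a joint would pass 70% of its speed; a pose out of reach is approached as far as the arm can. A call with a gripper value outside its range is refused whole. The fingers move at their own pace and stop on an object; the grip force is fixed at half the most. Time passes only in rows, so rows that do not move let the fingers close. It gives the time, the measured TCP pose, the force, the opening and the grip force at its end, in the units of the state.
- ctrl.get_obs(): the state, without advancing time (a new reading comes with each control period).
- ctrl.snapshot(name): name is "side" or "top"; returns the picture (420x560x3 uint8, red, green, blue); there is no depth.
- ctrl.calibration(name): a dict with "K" (3x3 intrinsics, pixels), "extrinsics" (4x4, takes a point from camera to world coordinates). Camera axes: x right, y down, z forward; pixel columns grow to the right and rows downward; lengths in m; the calibration is good to about 2 mm. A picture is of the moment at which its call begins. calibration takes no time and is no camera call.
- ctrl.close_job(): hands the job in; it is judged then, once.
The state is a dict: "clock": time; "joint_pos": joint angles; "qvel": joint speeds; "tau": joint torques, N m; "tool_pos": TCP position; "orientation": TCP orientation; "force": force on the tool from outside, world axes, zero at the start; "moment": the same for the moment, N m; "opening": finger opening in m; "gripper_force": force on a finger pad.
Only numpy, scipy, OpenCV 4.12 (cv2) and the standard library are available. Lean on these libraries where they do the work, as an engineer would, in place of code of your own. Each camera call takes 0.05 s, during which the arm holds its last target. There are 200 camera calls.

## Working session

There is one attempt and no reset: what is moved stays moved. The work goes in short steps, Python scripts to look and compute and a tool call to move; the robot and the scene stay as the last step left them, time stands still between calls to the robot, and variables do not carry over. Pictures are saved under pics/ and viewed, at most 10 in all, crops included, and the job is handed in when it is done.

Besides the shell and the picture viewer there is one more tool, called after "Request:" as a command line: name --argument value ..., lists and objects as JSON in quotes. apply_moves: Moves the arm, as the interface text tells. Its arguments: {"type":"object","properties":{"targets":{"type":"array","items":{"type":"object","properties":{"travel":{"type":"array","items":{"type":"number"}},"roll":{"type":"number"},"jaw":{"type":"number"}}}}},"required":["targets"]}

```bash
mkdir -p pics; python3 - <<'E'
from plant import ctrl
import cv2,numpy as np
print(ctrl.get_obs())
for n in("top","side"):
    im=ctrl.snapshot(n); cv2.imwrite(f"pics/{n}0.png",im[:,:,::-1]); c=ctrl.calibration(n); print(np.round(c["K"],2),np.round(c["extrinsics"],4))
E
```

```text
{'clock': 0.0, 'joint_pos': array([ 8.45730897e+01,  2.05920546e+01,  6.32868215e-01, -2.13834631e-02,
       -7.01372593e+01, -1.65072170e+01]), 'qvel': array([ 0.06457131,  0.00423856, -0.0503204 , -0.00170991,  0.03586345,
       -0.00145387]), 'tau': array([-2.55239347e-04, -5.82710123e+01,  2.93066096e+01,  6.99768528e+00,
        7.14881869e-03, -1.64678750e-04]), 'tool_pos': array([0.25198002, 0.62569377, 0.24760483]), 'orientation': array([ 1.79901817e+02, -8.13337388e-03, -2.19414027e+01]), 'force': array([-0.31550694, -0.69464668,  0.79097768]), 'moment': array([ 0.03611939, -0.02787492, -0.01115874]), 'gripper_force': 0.0, 'opening': 0.08745028442402791}
[[413.82   0.   285.71]
 [  0.   413.82 208.95]
 [  0.     0.     1.  ]] [[ 0.0259 -0.9898  0.1398  0.4131]
 [-0.9996 -0.0275 -0.0094 -0.0181]
 [ 0.0131 -0.1395 -0.9901  1.2118]
 [ 0.      0.      0.      1.    ]]
[[383.19   0.   281.65]
 [  0.   383.19 209.33]
 [  0.     0.     1.  ]] [[ 0.8007 -0.3347  0.4969  0.065 ]
 [-0.599  -0.4331  0.6735 -0.6972]
 [-0.0101 -0.8369 -0.5473  0.6242]
 [ 0.      0.      0.      1.    ]]
```

View pics/top0.png

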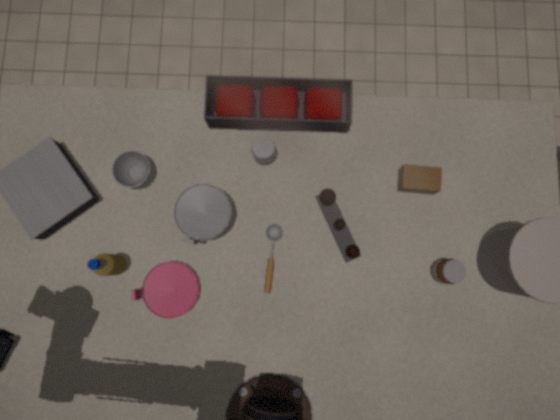

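View pics/side0.png

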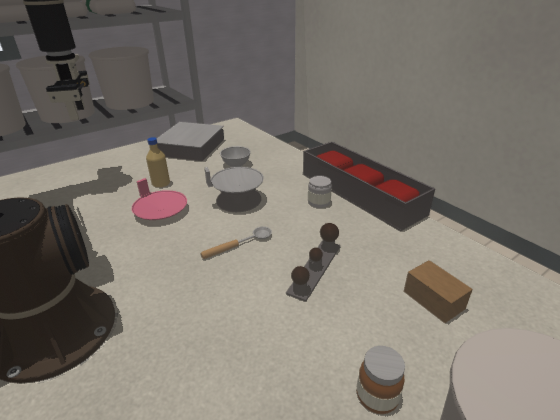

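The top view shows the dish at about (203,212) with its handle near (199,240), and the balls at (328,197), (339,224) and (352,251). In the side view the handle is at (208,176) and the balls are at (329,232), (316,254) and (300,275).

```bash
cat > h.py <<'E'
import numpy as np,cv2
from plant import ctrl
def ray(n,u,v):
    c=ctrl.calibration(n);E=np.array(c["extrinsics"]);d=np.linalg.inv(c["K"])@[u,v,1]
    return E[:3,3],E[:3,:3]@d
def onz(n,u,v,z):
    o,d=ray(n,u,v);return o+d*(z-o[2])/d[2]
def tri(p,q):
    (a,d),(b,e)=ray("top",*p),ray("side",*q)
    s=np.linalg.lstsq(np.c_[d,-e],b-a,rcond=None)[0];P,Q=a+d*s[0],b+e*s[1]
    return (P+Q)/2,np.linalg.norm(P-Q)
def proj(n,P):
    c=ctrl.calibration(n);E=np.linalg.inv(c["extrinsics"]);p=c["K"]@(E[:3,:3]@P+E[:3,3]);return p[:2]/p[2]
E
cat > m.py <<'E'
from h import *
im={n:cv2.imread(f"pics/{n}0.png") for n in("top","side")}
box={"top":(310,180,60,90),"side":(285,215,65,75)}
B={}
for n,(x,y,w,h) in box.items():
    c=im[n][y:y+h,x:x+w].astype(int)
    m=((c[:,:,2]-c[:,:,0]>8)&(c.sum(2)<200)).astype(np.uint8)
    k,l,s,ce=cv2.connectedComponentsWithStats(m)
    B[n]=sorted([(ce[i]+[x,y],s[i][4],s[i][2:4]) for i in range(1,k) if s[i][4]>30],key=lambda t:t[0][1])
    for b in B[n]: print(n,b)
for a,b in zip(B["top"],B["side"]): print(tri(a[0],b[0]), [np.round(onz("top",*a[0],z),4) for z in (.05,)], onz("side",*b[0],.05))
t=cv2.resize(im["top"][170:280,160:370],None,fx=3.8,fy=3.8,interpolation=2); s=cv2.resize(im["side"][150:300,190:350],None,fx=4,fy=4,interpolation=2)
cv2.imwrite("pics/t1.png",t);cv2.imwrite("pics/s1.png",s)
E
python3 m.py
```

```text
top (array([327.01485149, 197.1980198 ]), np.int32(202), array([16, 18], dtype=int32))
top (array([339.55555556, 223.75757576]), np.int32(99), array([12, 13], dtype=int32))
top (array([352.51369863, 251.15753425]), np.int32(146), array([14, 15], dtype=int32))
side (array([329.21111111, 232.1962963 ]), np.int32(270), array([18, 19], dtype=int32))
side (array([315.74285714, 254.26428571]), np.int32(140), array([13, 14], dtype=int32))
side (array([300.18823529, 275.32941176]), np.int32(255), array([18, 18], dtype=int32))
(array([ 0.61559566, -0.1470166 ,  0.0505392 ]), np.float64(0.0036462953184128962)) [array([ 0.6142, -0.146 ,  0.05  ])] [ 0.61790292 -0.14721218  0.05      ]
(array([ 0.5406306 , -0.1839746 ,  0.04198525]), np.float64(0.0016483206243313017)) [array([ 0.5391, -0.1824,  0.05  ])] [ 0.53485164 -0.19137722  0.05      ]
(array([ 0.46379697, -0.22048506,  0.04580945]), np.float64(0.0016256845883582903)) [array([ 0.4629, -0.2193,  0.05  ])] [ 0.4616501 -0.2242893  0.05     ]
```

View pics/t1.png

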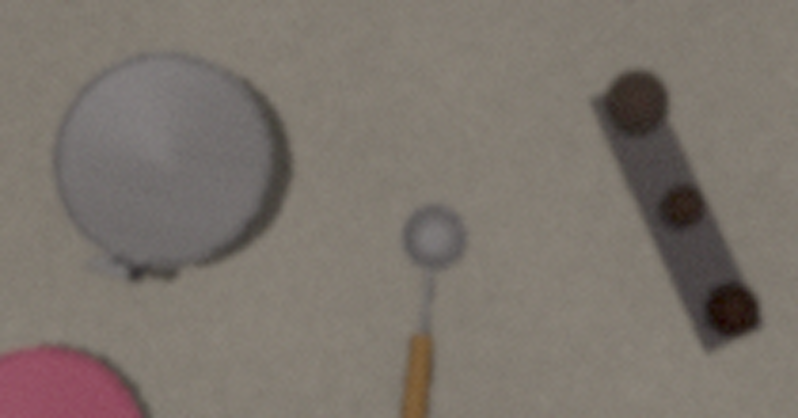

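View pics/s1.png

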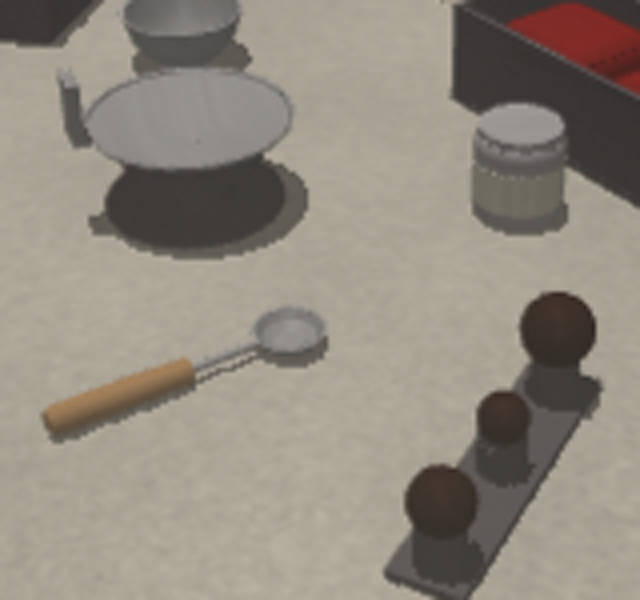

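The balls' sizes match, so the mid ball is the nearest one, at (352,251) in the top view. Next I'll enhance the handle area, since its direction is unclear.

```bash
cat > d.py <<'E'
from h import *
t=cv2.imread("pics/top0.png");s=cv2.imread("pics/side0.png")
a=cv2.resize(t[225:255,170:230],None,fx=10,fy=10,interpolation=cv2.INTER_CUBIC)
b=cv2.resize(s[160:220,195:275],None,fx=7.5,fy=7.5,interpolation=cv2.INTER_CUBIC)
f=lambda q:cv2.normalize(q,None,0,255,cv2.NORM_MINMAX)
b=b[:300]
cv2.imwrite("pics/d2.png",np.vstack([f(a),f(b)]))
# dish by tri of rim: candidate centre
for c in [(203.4,212.1)]: print(onz("top",*c,.076))
for P in [(193.,240.),(187.6,239.7),(199.5,241.3)]: print(P,onz("top",*P,.124),onz("top",*P,0))
print("side tab top",onz("side",206.5,168,.124),"bottom",onz("side",210,186,.076))
E
python3 d.py
```

```text
[0.55834828 0.19812743 0.076     ]
(193.0, 240.0) [0.47781587 0.21220199 0.124     ] [0.48519846 0.23845849 0.        ]
(187.6, 239.7) [0.47822314 0.22634498 0.124     ] [0.48565214 0.2542137  0.        ]
(199.5, 241.3) [0.47487159 0.19504063 0.124     ] [0.48191854 0.21934084 0.        ]
side tab top [0.47829041 0.22358283 0.124     ] bottom [0.47253204 0.20289675 0.076     ]
```

View pics/d2.png

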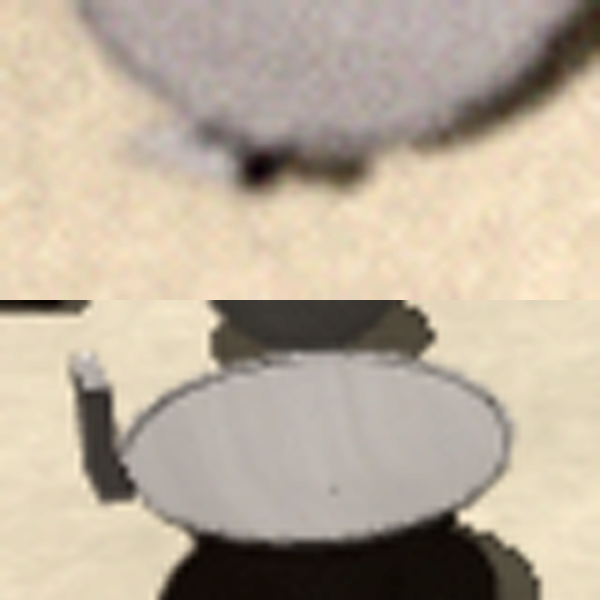

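```bash
cat >> h.py <<'E'
def go(P,yaw=None):
    "tool-frame travel (mm) from the measured pose to P, and the yaw to go"
    from scipy.spatial.transform import Rotation as R
    o=ctrl.get_obs();r=R.from_euler("xyz",o["orientation"],degrees=True)
    return np.round(r.inv().apply(np.array(P)-o["tool_pos"])*1e3,1), np.round(o["orientation"],2),np.round(o["tool_pos"],4),round(o["clock"],2)
E
python3 - <<'E'
from h import *
t=cv2.imread("pics/top0.png")
c,e=tri((203.4,212.1),(237.1,179.5));print("dish",c,e)
h,e=tri((188.7,240.),(206.7,169.6));print("tabtop",h,e)
a,b=onz("top",183.5,238,.124),onz("top",194,242.5,.124);print("tab w",np.linalg.norm(a-b),np.degrees(np.arctan2(*(b-a)[[1,0]]))-90)
print("dir",np.degrees(np.arctan2(*(h-c)[[1,0]])),np.linalg.norm((h-c)[:2]))
# rim by fit: bright greyish blob
r=t[175:250,165:245].astype(int);m=((r.max(2)-r.min(2)<12)&(r.sum(2)>280)).astype(np.uint8)
k,l,s,ce=cv2.connectedComponentsWithStats(cv2.morphologyEx(m,cv2.MORPH_OPEN,np.ones((5,5))))
i=1+np.argmax(s[1:,4]);print("blob",s[i],ce[i]+[165,175])
E
```

```text
dish [0.55992613 0.19894693 0.06958452] 0.001714080410663936
tabtop [0.47821022 0.22446997 0.11849985] 0.0008188239706802899
tab w 0.03018096864006482 -201.43295054185313
dir 162.65439500970535 0.08560908574831401
blob [   9    9   57   58 2527] [201.68737634 211.49742778]
```

Request:
apply_moves --targets '[{"travel":[38.9,30.2,0],"roll":0,"jaw":80},{"travel":[38.9,30.2,0],"roll":0,"jaw":80},{"travel":[38.9,30.2,0],"roll":0,"jaw":80},{"travel":[38.9,30.2,0],"roll":0,"jaw":80},{"travel":[38.9,30.2,0],"roll":0,"jaw":80},{"travel":[38.9,30.2,0],"roll":0,"jaw":80},{"travel":[38.9,30.2,0],"roll":0,"jaw":80},{"travel":[38.9,30.2,0],"roll":0,"jaw":80},{"travel":[38.9,30.2,0],"roll":0,"jaw":80},{"travel":[38.9,30.2,0],"roll":5,"jaw":80}]'

```text
clock: 1.1
tool_pos: [0.5006, 0.1988, 0.2486]
orientation: [-180.0, 0.0, -26.9]
force: [0.5, 0.5, 0.3]
opening: 0.0797
gripper_force: 0.0
```

```bash
python3 -c "
from h import *
print(go((.463,-.220,.13)))"
```

```text
(array([156.3, 390.4, 118.5]), array([-179.99,    0.  ,  -26.95]), array([0.5006, 0.1988, 0.2486]), 1.1)
```

Request:
apply_moves --targets '[{"travel":[15.6,39,11.8],"roll":0,"jaw":80},{"travel":[15.6,39,11.8],"roll":0,"jaw":80},{"travel":[15.6,39,11.8],"roll":0,"jaw":80},{"travel":[15.6,39,11.8],"roll":0,"jaw":80},{"travel":[15.6,39,11.8],"roll":0,"jaw":80},{"travel":[15.6,39,11.8],"roll":0,"jaw":80},{"travel":[15.6,39,11.8],"roll":0,"jaw":80},{"travel":[15.6,39,11.8],"roll":0,"jaw":80},{"travel":[15.6,39,11.8],"roll":0,"jaw":80},{"travel":[15.6,39,11.8],"roll":0,"jaw":80}]'

```text
clock: 2.1
tool_pos: [0.4621, -0.2193, 0.1301]
orientation: [-180.0, 0.0, -26.9]
force: [1.5, -0.0, 0.2]
opening: 0.0804
gripper_force: 0.0
```

```bash
python3 - <<'E'
from h import *
print(go((.463,-.220,.063)))
im=ctrl.snapshot("side")[:,:,::-1]
cv2.imwrite("pics/b3.png",cv2.resize(im[170:320,220:400],None,fx=4,fy=4,interpolation=2))
E
```

```text
(array([ 1.2,  0.2, 67.1]), array([-180.  ,    0.  ,  -26.92]), array([ 0.4621, -0.2193,  0.1301]), 2.1)
```

View pics/b3.png

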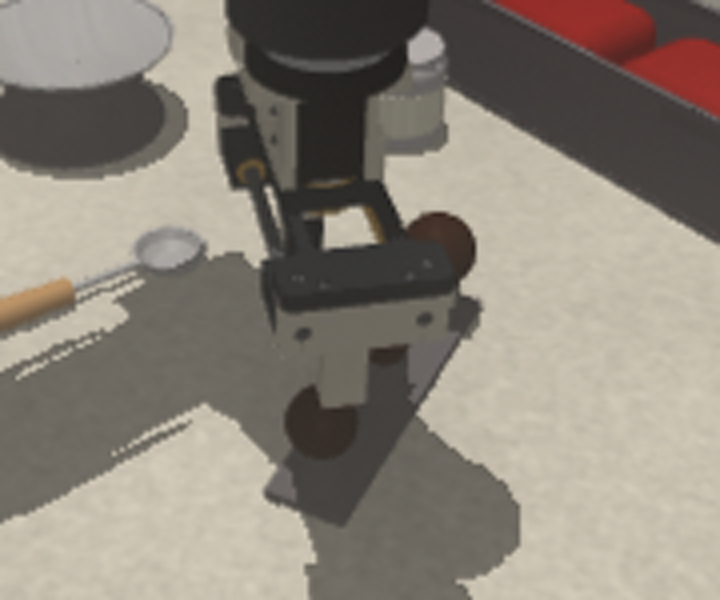

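The gripper hovers over the wanted ball (crop 320,422), with the near finger at (342,375) roughly in line. I'll descend and close.

Request:
apply_moves --targets '[{"travel":[0.6,0,17],"roll":0,"jaw":80},{"travel":[0.6,0,20],"roll":0,"jaw":80},{"travel":[0,0,20],"roll":0,"jaw":80},{"travel":[0,0,10],"roll":0,"jaw":80},{"travel":[0,0,0],"roll":0,"jaw":60},{"travel":[0,0,0],"roll":0,"jaw":46},{"travel":[0,0,0],"roll":0,"jaw":36},{"travel":[0,0,0],"roll":0,"jaw":30},{"travel":[0,0,0],"roll":0,"jaw":30},{"travel":[0,0,0],"roll":0,"jaw":30}]'

```text
clock: 3.15
tool_pos: [0.4639, -0.2182, 0.064]
orientation: [-180.0, -0.0, -26.9]
force: [0.6, -1.2, 0.3]
opening: 0.0388
gripper_force: 30.0
```

Request:
apply_moves --targets '[{"travel":[0,0,-10],"roll":0,"jaw":30},{"travel":[0,0,-20],"roll":0,"jaw":30},{"travel":[0,0,-30],"roll":0,"jaw":30},{"travel":[0,0,-30],"roll":0,"jaw":30},{"travel":[0,0,-30],"roll":0,"jaw":30}]'

```text
clock: 3.65
tool_pos: [0.4634, -0.2182, 0.1855]
orientation: [-180.0, -0.0, -26.9]
force: [0.8, 1.2, -1.2]
opening: 0.0391
gripper_force: 30.0
```

```bash
python3 - <<'E'
from h import *
print(go((.5583,.198,.16)))
im=ctrl.snapshot("side")[:,:,::-1]
cv2.imwrite("pics/b4.png",cv2.resize(im[100:310,190:400],None,fx=2.8,fy=2.8,interpolation=2))
E
```

```text
(array([-103.9, -414. ,   25.5]), array([-1.800e+02, -1.000e-02, -2.693e+01]), array([ 0.4634, -0.2182,  0.1855]), 3.65)
```

View pics/b4.png

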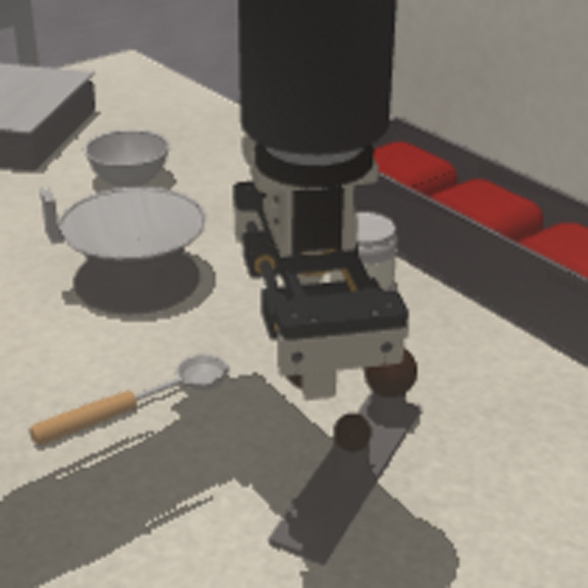

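The ball is held behind the finger at crop (295,380), and the other two are in their cups.

Request:
apply_moves --targets '[{"travel":[-4,-16,0],"roll":0,"jaw":30},{"travel":[-8,-32,0],"roll":0,"jaw":30},{"travel":[-11,-44,0],"roll":0,"jaw":30},{"travel":[-11,-44,0],"roll":0,"jaw":30},{"travel":[-11,-44,0],"roll":0,"jaw":30},{"travel":[-11,-44,0],"roll":0,"jaw":30},{"travel":[-11,-44,0],"roll":0,"jaw":30},{"travel":[-11,-44,0],"roll":0,"jaw":30},{"travel":[-11,-44,0],"roll":0,"jaw":30},{"travel":[-8,-32,5],"roll":0,"jaw":30}]'

```text
clock: 4.7
tool_pos: [0.5537, 0.1745, 0.1798]
orientation: [-179.9, -0.1, -26.8]
force: [-0.1, -1.3, -0.3]
opening: 0.0386
gripper_force: 30.0
```

Request:
apply_moves --targets '[{"travel":[-5,-18,10],"roll":0,"jaw":30},{"travel":[-2,-8,10],"roll":0,"jaw":30},{"travel":[0,0,5],"roll":0,"jaw":30},{"travel":[0,0,0],"roll":0,"jaw":30}]'

```text
clock: 5.1
tool_pos: [0.5576, 0.1966, 0.1524]
orientation: [179.9, 0.1, -27.0]
force: [-0.1, -0.2, -1.0]
opening: 0.0384
gripper_force: 30.0
```

```bash
python3 - <<'E'
from h import *
print(go((.5583,.198,.094)))
im=ctrl.snapshot("side")[:,:,::-1]; im2=ctrl.snapshot("top")[:,:,::-1]
a=cv2.resize(im[120:220,180:280],(400,400),interpolation=2);b=cv2.resize(im2[170:250,160:240],(400,400),interpolation=2)
cv2.imwrite("pics/b5.png",np.hstack([a,b]))
E
```

```text
(array([ 0.1, -1.7, 58.4]), array([ 1.7987e+02,  7.0000e-02, -2.6970e+01]), array([0.5576, 0.1966, 0.1524]), 5.1)
```

View pics/b5.png

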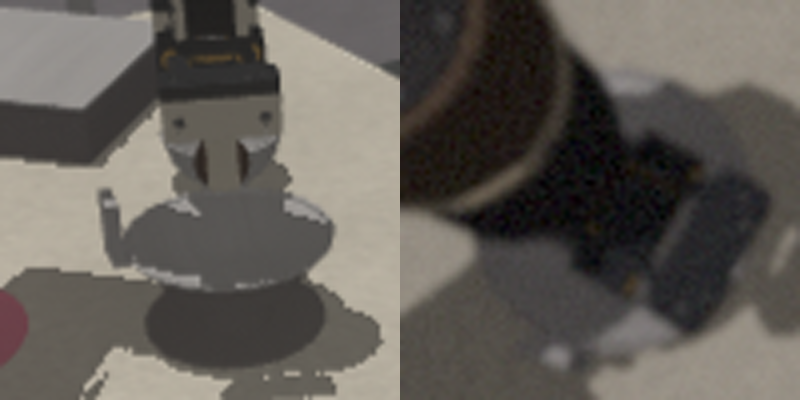

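Ball held above the dish centre. I'll lower it gently.

Request:
apply_moves --targets '[{"travel":[0,-1.5,10],"roll":0,"jaw":30},{"travel":[0,0,15],"roll":0,"jaw":30},{"travel":[0,0,15],"roll":0,"jaw":30},{"travel":[0,0,10],"roll":0,"jaw":30},{"travel":[0,0,5],"roll":0,"jaw":30},{"travel":[0,0,1.5],"roll":0,"jaw":30},{"travel":[0,0,0],"roll":0,"jaw":30},{"travel":[0,0,0],"roll":0,"jaw":30}]'

```text
clock: 6.0
tool_pos: [0.5595, 0.1995, 0.0977]
orientation: [-179.9, -0.0, -26.9]
force: [0.4, -0.4, -0.6]
opening: 0.0386
gripper_force: 30.0
```

Request:
apply_moves --targets '[{"travel":[0,0,0.7],"roll":0,"jaw":30},{"travel":[0,0,0.7],"roll":0,"jaw":30},{"travel":[0,0,0],"roll":0,"jaw":30}]'

```text
clock: 6.3
tool_pos: [0.5592, 0.1994, 0.0958]
orientation: [-180.0, -0.0, -26.9]
force: [-0.2, -0.3, -0.9]
opening: 0.0386
gripper_force: 30.0
```

Request:
apply_moves --targets '[{"travel":[0,0,0.7],"roll":0,"jaw":30},{"travel":[0,0,0.7],"roll":0,"jaw":30},{"travel":[0,0,0],"roll":0,"jaw":30}]'

```text
clock: 6.6
tool_pos: [0.5591, 0.1993, 0.0941]
orientation: [180.0, 0.0, -26.9]
force: [0.7, -0.2, -1.3]
opening: 0.0381
gripper_force: 30.0
```

Request:
apply_moves --targets '[{"travel":[0,0,0.6],"roll":0,"jaw":30},{"travel":[0,0,0],"roll":0,"jaw":30},{"travel":[0,0,0],"roll":0,"jaw":30}]'

```text
clock: 6.9
tool_pos: [0.5591, 0.1993, 0.0936]
orientation: [180.0, 0.0, -26.9]
force: [-0.2, 0.6, -1.0]
opening: 0.0389
gripper_force: 30.0
```

Request:
apply_moves --targets '[{"travel":[0,0,0.4],"roll":0,"jaw":40},{"travel":[0,0,0],"roll":0,"jaw":43},{"travel":[0,0,0],"roll":0,"jaw":46},{"travel":[0,0,0],"roll":0,"jaw":50},{"travel":[0,0,0],"roll":0,"jaw":50},{"travel":[0,0,0],"roll":0,"jaw":50},{"travel":[0,0,0],"roll":0,"jaw":50},{"travel":[0,0,-3],"roll":0,"jaw":50},{"travel":[0,0,-6],"roll":0,"jaw":50},{"travel":[0,0,-10],"roll":0,"jaw":50}]'

```text
clock: 7.9
tool_pos: [0.5589, 0.1991, 0.1125]
orientation: [180.0, 0.0, -26.9]
force: [0.3, -0.6, 0.6]
opening: 0.0497
gripper_force: 0.0
```

Request:
apply_moves --targets '[{"travel":[0,0,-20],"roll":0,"jaw":50},{"travel":[0,0,-30],"roll":0,"jaw":50},{"travel":[0,0,-30],"roll":0,"jaw":50},{"travel":[-40,20,0],"roll":8,"jaw":40},{"travel":[-40,20,0],"roll":8,"jaw":40},{"travel":[-40,20,0],"roll":8,"jaw":40},{"travel":[0,0,0],"roll":8,"jaw":40},{"travel":[0,0,0],"roll":8,"jaw":40},{"travel":[0,0,0],"roll":8,"jaw":40}]'

```text
clock: 8.8
tool_pos: [0.4286, 0.2189, 0.1937]
orientation: [-179.9, 0.1, -74.9]
force: [-0.3, 0.0, 1.3]
opening: 0.0401
gripper_force: 0.0
```

```bash
python3 - <<'E'
from h import *
print(go((.477,.2235,.20)))
im=ctrl.snapshot("side")[:,:,::-1]; im2=ctrl.snapshot("top")[:,:,::-1]
cv2.imwrite("pics/side6.png",im);cv2.imwrite("pics/top6.png",im2)
a=cv2.resize(im[120:220,180:280],(400,400),interpolation=2);b=cv2.resize(im2[170:250,160:240],(400,400),interpolation=2)
cv2.imwrite("pics/b6.png",np.hstack([a,b]))
E
```

```text
(array([  8.1, -48. ,  -6.2]), array([-1.799e+02,  6.000e-02, -7.492e+01]), array([0.4286, 0.2189, 0.1937]), 8.8)
```

View pics/b6.png

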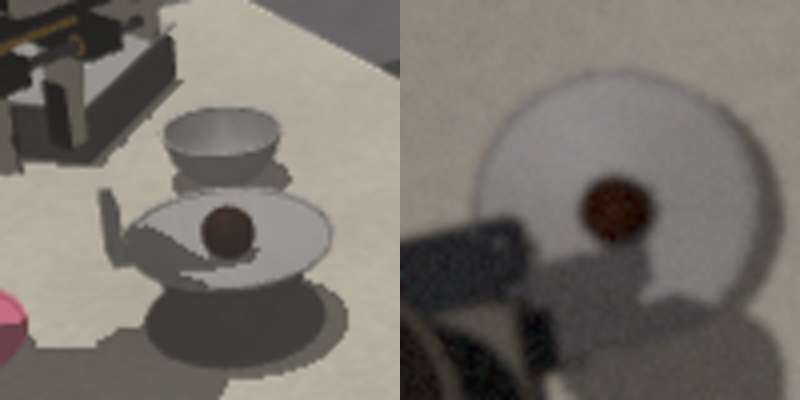

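The ball rests in the middle of the dish, at side crop (228,233) and top crop (617,210). Next is the handle.

Request:
apply_moves --targets '[{"travel":[8.1,-18,0],"roll":0,"jaw":40},{"travel":[0,-30,0],"roll":0,"jaw":40},{"travel":[0,0,0],"roll":8.4,"jaw":40},{"travel":[0,0,0],"roll":8.4,"jaw":40},{"travel":[0,0,0],"roll":8.4,"jaw":40},{"travel":[0,0,0],"roll":8.4,"jaw":40},{"travel":[0,0,0],"roll":0,"jaw":40}]'

```text
clock: 9.6
tool_pos: [0.4773, 0.2232, 0.1927]
orientation: [-180.0, 0.0, -108.2]
force: [-0.2, -0.2, 0.6]
opening: 0.0397
gripper_force: 0.0
```

```bash
python3 - <<'E'
from h import *
print(go((.477,.2245,.105)))
im=ctrl.snapshot("side")[:,:,::-1]
cv2.imwrite("pics/b7.png",cv2.resize(im[110:220,160:280],None,fx=5,fy=5,interpolation=2))
E
```

```text
(array([-1.1,  0.7, 87.7]), array([-1.7999e+02,  2.0000e-02, -1.0818e+02]), array([0.4773, 0.2232, 0.1927]), 9.6)
```

View pics/b7.png

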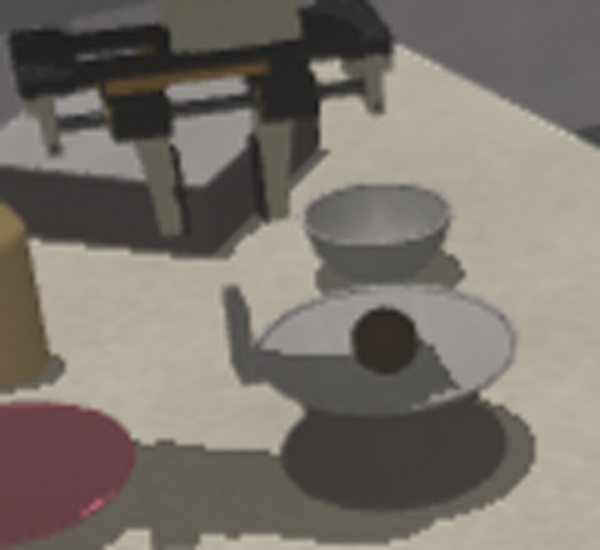

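The open fingers, at crop (170,230) and (275,215), straddle the tab at (238,330). Descending.

Request:
apply_moves --targets '[{"travel":[-1,0.7,20],"roll":0,"jaw":40},{"travel":[0,0,25],"roll":0,"jaw":40},{"travel":[0,0,20],"roll":0,"jaw":40},{"travel":[0,0,15],"roll":0,"jaw":40},{"travel":[0,0,7],"roll":0,"jaw":40},{"travel":[0,0,0],"roll":0,"jaw":40},{"travel":[0,0,0],"roll":0,"jaw":30},{"travel":[0,0,0],"roll":0,"jaw":22}]'

```text
clock: 10.45
tool_pos: [0.4773, 0.2249, 0.1063]
orientation: [-180.0, 0.1, -108.2]
force: [-1.1, -0.3, -0.5]
opening: 0.0291
gripper_force: 0.0
```

```bash
python3 - <<'E'
from h import *
print(go((.477,.2245,.105)))
im=ctrl.snapshot("side")[:,:,::-1]
cv2.imwrite("pics/b8.png",cv2.resize(im[130:220,170:280],None,fx=6,fy=6,interpolation=2))
E
```

```text
(array([0.5, 0.2, 1.3]), array([-1.7995e+02,  8.0000e-02, -1.0818e+02]), array([0.4773, 0.2249, 0.1063]), 10.45)
```

View pics/b8.png

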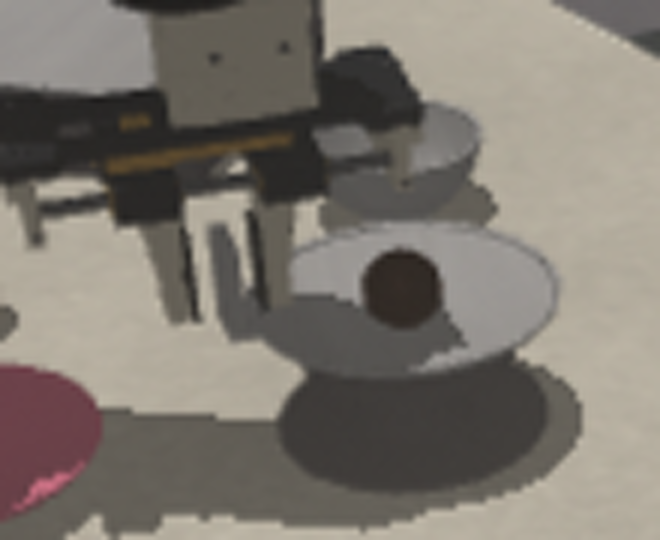

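The tab lies between the pads, roughly centred: pad faces at x≈195 and 250, tab at about 212–240. Closing.

Request:
apply_moves --targets '[{"travel":[0,0,1],"roll":0,"jaw":20},{"travel":[0,0,0],"roll":0,"jaw":17},{"travel":[0,0,0],"roll":0,"jaw":14},{"travel":[0,0,0],"roll":0,"jaw":12},{"travel":[0,0,0],"roll":0,"jaw":10},{"travel":[0,0,0],"roll":0,"jaw":4},{"travel":[0,0,0],"roll":0,"jaw":4},{"travel":[0,0,0],"roll":0,"jaw":4},{"travel":[0,0,0],"roll":0,"jaw":4}]'

```text
clock: 11.4
tool_pos: [0.477, 0.2246, 0.1044]
orientation: [-180.0, 0.0, -108.2]
force: [1.0, 0.4, 1.1]
opening: 0.0097
gripper_force: 30.0
```

Gripped, with a 9.7 mm opening. I'll lift slowly, a little first.

Request:
apply_moves --targets '[{"travel":[0,0,-1],"roll":0,"jaw":4},{"travel":[0,0,-2],"roll":0,"jaw":4},{"travel":[0,0,-3],"roll":0,"jaw":4},{"travel":[0,0,-3],"roll":0,"jaw":4},{"travel":[0,0,-2],"roll":0,"jaw":4},{"travel":[0,0,-1],"roll":0,"jaw":4},{"travel":[0,0,0],"roll":0,"jaw":4},{"travel":[0,0,0],"roll":0,"jaw":4}]'

```text
clock: 12.2
tool_pos: [0.4768, 0.2244, 0.1162]
orientation: [180.0, -0.0, -108.3]
force: [0.7, 0.9, -2.3]
opening: 0.0096
gripper_force: 30.0
```

```bash
python3 - <<'E'
from h import *
im=ctrl.snapshot("side")[:,:,::-1]
cv2.imwrite("pics/b9.png",cv2.resize(im[130:220,170:280],None,fx=6,fy=6,interpolation=2))
o=ctrl.get_obs();print(o["force"],o["moment"],o["opening"])
E
```

```text
[-0.27586931  0.1245577  -2.16867933] [0.10107762 0.12661156 0.02731119] 0.009910472215274259
```

View pics/b9.png

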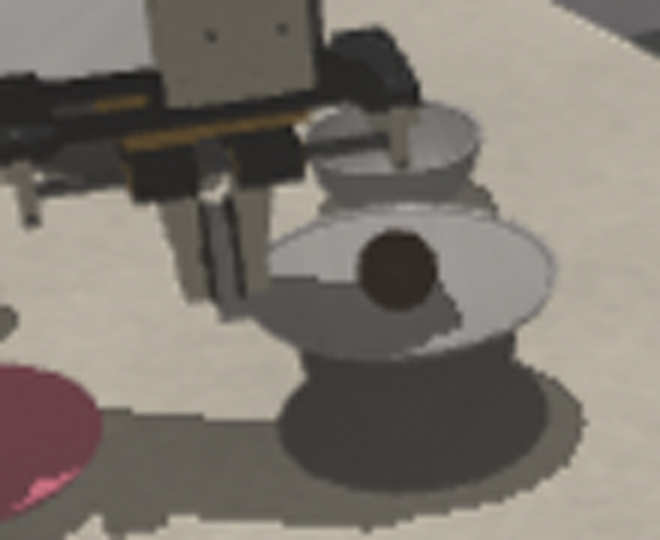

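The dish has risen level with the ball in its middle (crop 398,270). Lifting on.

Request:
apply_moves --targets '[{"travel":[0,0,-2],"roll":0,"jaw":4},{"travel":[0,0,-4],"roll":0,"jaw":4},{"travel":[0,0,-6],"roll":0,"jaw":4},{"travel":[0,0,-7],"roll":0,"jaw":4},{"travel":[0,0,-7],"roll":0,"jaw":4},{"travel":[0,0,-7],"roll":0,"jaw":4},{"travel":[0,0,-7],"roll":0,"jaw":4},{"travel":[0,0,-7],"roll":0,"jaw":4},{"travel":[0,0,-7],"roll":0,"jaw":4},{"travel":[0,0,-7],"roll":0,"jaw":4}]'

```text
clock: 13.25
tool_pos: [0.4768, 0.2244, 0.1779]
orientation: [-180.0, 0.0, -108.3]
force: [-0.5, -0.3, -1.9]
opening: 0.0099
gripper_force: 30.0
```

Request:
apply_moves --targets '[{"travel":[0,0,-7],"roll":0,"jaw":4},{"travel":[0,0,-7],"roll":0,"jaw":4},{"travel":[0,0,-6],"roll":0,"jaw":4},{"travel":[0,0,-4],"roll":0,"jaw":4},{"travel":[0,0,-2],"roll":0,"jaw":4},{"travel":[0,0,0],"roll":0,"jaw":4},{"travel":[0,0,0],"roll":0,"jaw":4},{"travel":[0,0,0],"roll":0,"jaw":4},{"travel":[0,0,0],"roll":0,"jaw":4},{"travel":[0,0,0],"roll":0,"jaw":4}]'

```text
clock: 14.25
tool_pos: [0.4768, 0.2244, 0.2031]
orientation: [180.0, -0.0, -108.3]
force: [-0.4, 0.6, -2.5]
opening: 0.0098
gripper_force: 30.0
```

I've now viewed 12 pictures, which is over the limit of 10, so I won't view any more. From here I'll check by numbers only.

```bash
cat > chk.py <<'E'
from h import *
o=ctrl.get_obs();y=np.radians(o["orientation"][2]-90);z=o["tool_pos"][2]
C=o["tool_pos"]-[.086*np.cos(y),.086*np.sin(y),0]; C[2]=z-.1044+.079
print("clock",o["clock"],"expected ball",np.round(C,4),"force",np.round(o["force"],1))
p=[]
for n in("side","top"):
    im=ctrl.snapshot(n).astype(int);u=proj(n,C);x0,y0=np.int32(u)-20
    c=im[y0:y0+40,x0:x0+40];m=((c[:,:,0]-c[:,:,2]>10)&(c.sum(2)<200)).astype(np.uint8)
    k,l,s,ce=cv2.connectedComponentsWithStats(m)
    for i in range(1,k):
        if s[i][4]>40:print(n,"expect",u.round(1),"ball",(ce[i]+[x0,y0]).round(1),"area",s[i][4],onz(n,*(ce[i]+[x0,y0]),C[2]).round(4))
E
python3 chk.py
```

```text
clock 14.25 expected ball [0.5584 0.1974 0.1777] force [-0.4  0.6 -2.5]
side expect [233.8 146.5] ball [233.7 147.3] area 130 [0.5555 0.1931 0.1777]
```

Request:
apply_moves --targets '[{"travel":[0.75,0,0],"roll":-0.5,"jaw":4},{"travel":[1.5,0,0],"roll":-1,"jaw":4},{"travel":[2.25,-0.03,0],"roll":-1.5,"jaw":4},{"travel":[3,-0.05,0],"roll":-2,"jaw":4},{"travel":[3.75,-0.08,0],"roll":-2.5,"jaw":4},{"travel":[4.5,-0.12,0],"roll":-3,"jaw":4},{"travel":[4.5,-0.12,0],"roll":-3,"jaw":4},{"travel":[4.5,-0.12,0],"roll":-3,"jaw":4},{"travel":[4.5,-0.12,0],"roll":-3,"jaw":4},{"travel":[4.5,-0.12,0],"roll":-3,"jaw":4}]'

```text
clock: 15.35
tool_pos: [0.4726, 0.1908, 0.2033]
orientation: [-180.0, -0.0, -85.6]
force: [-0.1, 0.5, -2.2]
opening: 0.01
gripper_force: 30.0
```

```bash
python3 chk.py
```

```text
clock 15.35 expected ball [0.5584 0.1974 0.1779] force [-0.1  0.5 -2.2]
side expect [233.8 146.5] ball [233.5 147. ] area 125 [0.5557 0.1944 0.1779]
top expect [196.2 206.8] ball [182.6 215.5] area 71 [0.5353 0.2302 0.1779]
```

Request:
apply_moves --targets '[{"travel":[4.5,-0.12,0],"roll":-3,"jaw":4},{"travel":[4.5,-0.12,0],"roll":-3,"jaw":4},{"travel":[4.5,-0.12,0],"roll":-3,"jaw":4},{"travel":[4.5,-0.12,0],"roll":-3,"jaw":4},{"travel":[4.5,-0.12,0],"roll":-3,"jaw":4},{"travel":[4.5,-0.12,0],"roll":-3,"jaw":4},{"travel":[4.5,-0.12,0],"roll":-3,"jaw":4},{"travel":[4.5,-0.12,0],"roll":-3,"jaw":4},{"travel":[4.5,-0.12,0],"roll":-3,"jaw":4},{"travel":[4.5,-0.12,0],"roll":-3,"jaw":4}]'

```text
clock: 16.45
tool_pos: [0.4874, 0.149, 0.2033]
orientation: [180.0, -0.0, -55.7]
force: [-0.4, -0.3, -3.0]
opening: 0.0098
gripper_force: 30.0
```

Request:
apply_moves --targets '[{"travel":[4.5,-0.12,0],"roll":-3,"jaw":4},{"travel":[4.5,-0.12,0],"roll":-3,"jaw":4},{"travel":[4.5,-0.12,0],"roll":-3,"jaw":4},{"travel":[4.5,-0.12,0],"roll":-3,"jaw":4},{"travel":[4.5,-0.12,0],"roll":-3,"jaw":4},{"travel":[4.5,-0.12,0],"roll":-3,"jaw":4},{"travel":[4.5,-0.12,0],"roll":-3,"jaw":4},{"travel":[4.5,-0.12,0],"roll":-3,"jaw":4},{"travel":[4.5,-0.12,0],"roll":-3,"jaw":4},{"travel":[4.5,-0.12,0],"roll":-3,"jaw":4}]'

```text
clock: 17.45
tool_pos: [0.5213, 0.12, 0.2033]
orientation: [180.0, -0.0, -25.7]
force: [0.1, 0.6, -2.2]
opening: 0.0096
gripper_force: 30.0
```

Request:
apply_moves --targets '[{"travel":[3.75,-0.08,0],"roll":-2.5,"jaw":4},{"travel":[3,-0.05,0],"roll":-2,"jaw":4},{"travel":[2.25,-0.03,0],"roll":-1.5,"jaw":4},{"travel":[1.5,0,0],"roll":-1,"jaw":4},{"travel":[0.75,0,0],"roll":-0.5,"jaw":4},{"travel":[0,0,0],"roll":0,"jaw":4},{"travel":[0,0,0],"roll":0,"jaw":4},{"travel":[0,0,0],"roll":0,"jaw":4},{"travel":[0,0,0],"roll":0,"jaw":4},{"travel":[0,0,0],"roll":0,"jaw":4}]'

```text
clock: 18.45
tool_pos: [0.5315, 0.1159, 0.2033]
orientation: [-180.0, -0.0, -18.3]
force: [-0.3, -0.8, -2.2]
opening: 0.0098
gripper_force: 30.0
```

```bash
python3 chk.py
```

```text
clock 18.45 expected ball [0.5585 0.1975 0.1779] force [-0.3 -0.8 -2.2]
top expect [196.2 206.7] ball [195.6 215.1] area 600 [0.5371 0.1979 0.1779]
```

Request:
apply_moves --targets '[{"travel":[0,0,0],"roll":0,"jaw":4},{"travel":[0,0,0],"roll":0,"jaw":4},{"travel":[0,0,0],"roll":0,"jaw":4},{"travel":[0,0,0],"roll":0,"jaw":4},{"travel":[0,0,0],"roll":0,"jaw":4},{"travel":[0,0,0],"roll":0,"jaw":4},{"travel":[0,0,0],"roll":0,"jaw":4},{"travel":[0,0,0],"roll":0,"jaw":4}]'

```text
clock: 19.35
tool_pos: [0.5316, 0.1159, 0.2033]
orientation: [-180.0, -0.0, -18.3]
force: [0.2, 0.1, -2.7]
opening: 0.0096
gripper_force: 30.0
```

```bash
python3 -c "
from plant import ctrl
print(ctrl.get_obs()['moment'],ctrl.get_obs()['gripper_force']); print(ctrl.close_job())"
```

```text
[-0.19299493  0.06112758 -0.01943855] 29.97164011001587
the job is handed in; nothing more can be done
None
```

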